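Drive home the locking pin of a plaster mould clamp

ROBOT

A 6-joint arm with a two-finger parallel gripper is mounted at the origin on the work surface. World frame = base frame: x ahead of the robot, y to its left, z up, the work surface at z = 0. Lengths are in m, angles in rad, forces in N, time in s.
With the tool pointing down it reaches from about 0.35 to 0.775 m from the base axis. Payload 7.3 kg.
Tool frame: the origin (TCP) lies midway between the tips of the shut fingers; the grasp point (between the pads) lies 19 mm behind it (tcp_to_grasp is the distance from the TCP to the grasp point, in m); z points along the fingers, y is the line along which they close (so a half turn about z gives the same grasp; the last joint's range is limited). The gripper opens to 92 mm and grips with 3 to 60 N. Pads are 19 mm wide; open, the fingers measure 130 mm over their backs; the gripper's body (75 mm by 190 mm) begins 47 mm behind the grasp point.
Start: joints at [1.026, 0.342, 1.524, -0, 1.275, -0.146], TCP at [0.204, 0.484, 0.227] pointing down, gripper open.
Joint ranges: [-2.53, 2.53], [-0.77, 2.02], [0.04, 2.7], [-1, 4.14], [0.28, 2.66], [-3.11, 3.11]. Speed limits (rad/s): [2.57, 2.57, 3.14, 3.14, 3.14, 3.14].

INTERFACE

Orientations are given as [roll, pitch, yaw] about the fixed x, y, z axes, in that order (R = Rz(yaw) Ry(pitch) Rx(roll)).
In Python, from cell import observe, read_camera, calibration, hand_in, tcp_to_grasp gives the robot as it stands.
- The arm moves only by the tool send_rows, never from a script. Its argument "targets" is a list of rows, each a list of 5 numbers: the opening, from 0 (shut) to 1 (fully open), then the shift along the world's x, y, z in m, then the turn about the world's z in rad. A call has 1 to 5 rows; each row shifts and turns the commanded pose from where the row before left it; what a row does not reach is not made up. A row lasts 1/10 s, in which the tool goes at most 50 mm and 8.59 degrees, less where a joint would pass 70% of its speed; a pose out of reach is approached as far as the arm can. A call is refused whole if a number of a shift passes 0.05 or a number of a turn 0.15, either way. A call with a gripper value outside its range is refused whole. The fingers move at their own pace and stop on an object; "grip_force" is the grip in N (left out, the last holds). Time passes only in rows, so rows that do not move let the fingers close. It gives the time, the measured TCP pose, the force, the opening and the grip force at its end, in the units of the state.
- observe(): the state, without advancing time (a new reading comes with each control period).
- read_camera(name): name is "side" or "top"; returns (picture, depth): 480x640x3 uint8, red, green, blue; 480x640 float32, m along the optical axis (not along the pixel's ray), 0 where there is no reading.
- calibration(name): a dict with "intrinsics" (3x3 intrinsics, pixels), "world_to_cam" (4x4, takes a point from world to camera coordinates). Camera axes: x right, y up, looking along -z (the intrinsics and any distortion apply to the point x, -y, -z); pixel columns grow to the right and rows downward; lengths in m; the calibration is good to about 2 mm. A picture is of the moment at which its call begins. calibration takes no time and is no camera call.
- hand_in(): hands the job in; it is judged then, once.
The state is a dict: "time": time; "qpos": joint angles; "qvel": joint speeds; "joint_efforts": joint torques, N m; "tool_pos": TCP position; "tool_rot": TCP orientation; "contact_force": force on the tool from outside, world axes, zero at the start; "torque": the same for the moment, N m; "opening": finger opening in m; "grip_force": force on a finger pad.
Only numpy, scipy, OpenCV 4.12 (cv2) and the standard library are available. Lean on these libraries where they do the work, as an engineer would, in place of code of your own. Each camera call takes 0.05 s, during which the arm holds its last target. There are 200 camera calls.

TASK

The sprung locking pin on top of the clamped plaster mould still stands up out of its steel collar. Take the one mallet whose head is narrow enough to go down inside the collar, drive the pin fully home with the face of its head, then lay the mallet back in its own rest as you found it. Do not touch the pin with the gripper, and leave the other mallets and the pots where they are.

Things in the scene. Friction and masses are not known exactly. Their poses are not given: they have to be found in the camera images.
- mould: White two-part plaster mould, 150 x 125 mm, on a 180 x 160 x 15 mm plywood board, clamped by a blue steel strap (top 93 mm up). Fixed; place and yaw vary. Origin: centre of the board's underside; z up. On the strap's middle stands a round steel collar, 50 mm outside and 40 mm inside diameter, 24 mm tall; its rim, 117 mm above the bench, is the highest fixed part.
- collar_top (a point): Centre of the collar's open mouth, at rim height (117 mm above the bench).
- pin_top (a point): Centre of the flat top of the steel locking pin (head 24 mm diameter, 12 mm tall), which stands upright in the middle of the collar. At the start 8 to 14 mm above the collar's rim; fully home 10 mm below the rim.
- pin (a joint): How far the pin is driven down, m: 0 = fully up, 0.024 = fully home on its stop. Starts at 0 to 0.006. It is sprung and stiff: pushing it takes about 7 to 11 N, and it stays where it is left.
- mallet_a: Wooden mallet: upright round head 32 mm in diameter, 70 mm tall, standing on its lower face; level handle 22 mm wide and 24 mm tall, centre line 35 mm above the lower face, along the body's -x to 165 mm from the head's axis. Origin: centre of the lower striking face; z up. Loose, about 0.18 kg. Which mallet lies where varies.
- rest_a: Fixed dark wooden handle rest of the 32 mm mallet, 36 x 62 mm, 40 mm high, with a 30 mm wide notch (floor 23 mm up) along its x in which the tail of the handle lies. Origin: centre of its underside, on the bench; x points along the notch towards the mallet's head.
- mallet_a_tail (a point): Point under the tail of the 32 mm mallet's handle, 140 mm along -x from the head's axis: it lies at the middle of its rest's notch.
- rest_a_spot (a point): Point on the bench 140 mm along +x from the origin of rest_a: where the lower face of the 32 mm mallet's head stands when it lies in its rest.
- mallet_b: Wooden mallet: upright round head 46 mm in diameter, 70 mm tall, standing on its lower face; level handle 22 mm wide and 24 mm tall, centre line 35 mm above the lower face, along the body's -x to 165 mm from the head's axis. Origin: centre of the lower striking face; z up. Loose, about 0.25 kg. Which mallet lies where varies.
- rest_b: Fixed dark wooden handle rest of the 46 mm mallet, 36 x 62 mm, 40 mm high, with a 30 mm wide notch (floor 23 mm up) along its x in which the tail of the handle lies. Origin: centre of its underside, on the bench; x points along the notch towards the mallet's head.
- mallet_c: Wooden mallet: upright round head 58 mm in diameter, 70 mm tall, standing on its lower face; level handle 22 mm wide and 24 mm tall, centre line 35 mm above the lower face, along the body's -x to 165 mm from the head's axis. Origin: centre of the lower striking face; z up. Loose, about 0.33 kg. Which mallet lies where varies.
- rest_c: Fixed dark wooden handle rest of the 58 mm mallet, 36 x 62 mm, 40 mm high, with a 30 mm wide notch (floor 23 mm up) along its x in which the tail of the handle lies. Origin: centre of its underside, on the bench; x points along the notch towards the mallet's head.
- bowl: Bystander: white bowl, 100 mm wide, 50 mm high, behind the mallets. Origin: centre of its underside.
- jar: Bystander: corked white jar, 60 mm wide, 90 mm high. Origin: centre of its underside.
- beaker: Bystander: white beaker, 72 mm wide, 90 mm high. Origin: centre of its underside.
Things that resemble listed ones, but are neither listed nor needed, are in the scene too. Leave any pink or turquoise look-alike of the mallet_a alone.

How it is judged:
By the outcome, as a careful person would: the job done as asked, in the order asked, and still so for the second after the job is handed in, with the robot touching nothing.
It also fails if it takes over 50 s, if anything falls off the work surface, if the arm or the gripper's body presses on something with over 40 N, if the wrist force passes 120 N, or if a joint passes its speed limit or range.

## Working session

There is one attempt and no reset: what is moved stays moved. The work goes in short steps, Python scripts to look and compute and a tool call to move; the robot and the scene stay as the last step left them, time stands still between calls to the robot, and variables do not carry over. Pictures are saved under pics/ and viewed, at most 10 in all, crops included, and the job is handed in when it is done.

Besides the shell and the picture viewer there is one more tool, called after "Call:" by a JSON object that holds its "name" and its "arguments", one argument or row to a line. send_rows: Moves the arm, as the interface text tells. Its arguments: {"type":"object","properties":{"targets":{"type":"array","items":{"type":"array","items":{"type":"number"}}},"grip_force":{"type":"number"}},"required":["targets"]}

```bash
mkdir -p pics
python3 - <<'E'
from cell import *
import cv2,numpy as np
for n in("top","side"):
    p,d=read_camera(n);np.savez(f"{n}0.npz",p=p,d=d);cv2.imwrite(f"pics/{n}0.png",p[:,:,::-1])
    c=calibration(n);print(n,c["intrinsics"],np.linalg.inv(c["world_to_cam"]).round(3),[k for k in c],(d>0).mean())
s=observe();print(s,tcp_to_grasp)
E
```

```text
top [[562.77834715   0.         320.06719018]
 [  0.         562.77834715 239.26324657]
 [  0.           0.           1.        ]] [[ 0.018  0.996 -0.093  0.389]
 [-1.     0.017 -0.002 -0.028]
 [-0.     0.093  0.996  1.158]
 [ 0.     0.     0.     1.   ]] ['intrinsics', 'world_to_cam'] 0.9959375
side [[570.03987864   0.         320.30752983]
 [  0.         570.03987864 231.64341757]
 [  0.           0.           1.        ]] [[ 0.907  0.232 -0.35   0.095]
 [-0.42   0.494 -0.761 -0.848]
 [-0.003  0.838  0.546  0.712]
 [ 0.     0.     0.     1.   ]] ['intrinsics', 'world_to_cam'] 0.995947265625
{'time': 0.1, 'qpos': array([ 1.02597598e+00,  3.42640699e-01,  1.52493159e+00, -8.96141428e-06,
        1.27537487e+00, -1.45990811e-01]), 'qvel': array([-0.00176754, -0.00095907, -0.00055495, -0.0007747 , -0.00134462,
       -0.00129744]), 'joint_efforts': array([ 1.45955510e-03, -4.32003844e+01, -2.44694495e+01,  7.20569445e-02,
        5.24975604e-02, -2.57910284e-05]), 'tool_pos': array([0.20366713, 0.48349363, 0.22611734]), 'tool_rot': array([-3.14025132e+00, -1.88564087e-04,  2.74276561e+00]), 'contact_force': array([-0.27377188,  0.18371995,  0.98420672]), 'torque': array([-0.03205932, -0.01294021, -0.02672517]), 'grip_force': 0.0, 'opening': 0.09170258844226147} 0.0188
```

View pics/top0.png

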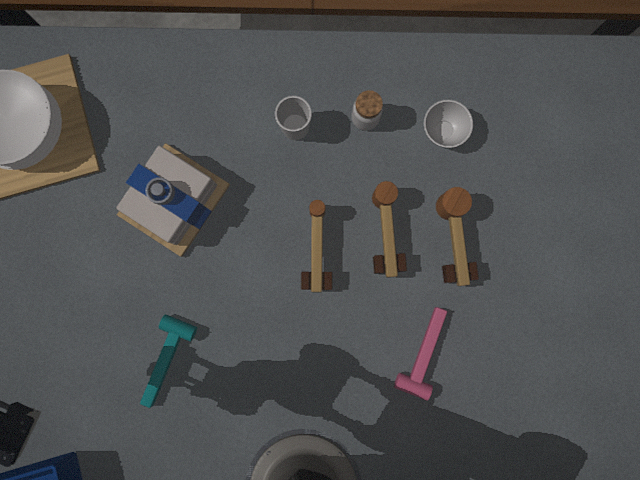

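View pics/side0.png

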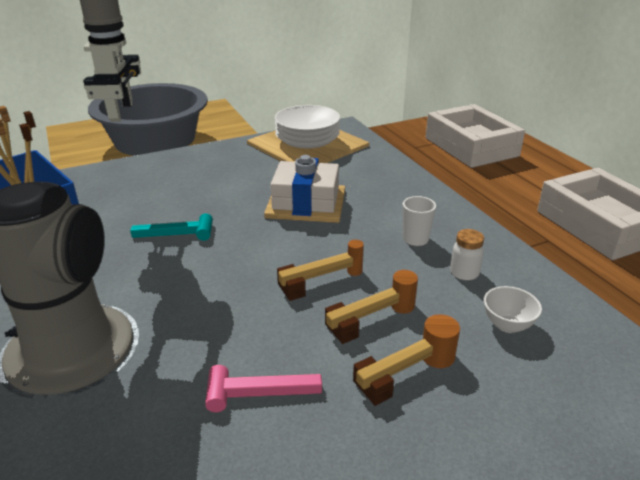

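The top view shows three wooden mallets, with heads at (317,208), (386,195) and (455,202). The turquoise look-alike is at (170,360) and the pink one at (425,355). The collar and pin are at (158,188). In the side view the same mallets' heads are at (356,258), (404,292) and (441,340). The mallet at (317,208) looks narrowest, so I'll measure it and confirm in a crop.

```bash
cat > h.py <<'E'
import numpy as np,cv2
from cell import *
def cast(n,uv,z):
    c=calibration(n);K=c["intrinsics"];T=np.linalg.inv(c["world_to_cam"])
    uv=np.atleast_2d(np.asarray(uv,float));r=np.c_[(uv[:,0]-K[0,2])/K[0,0],-(uv[:,1]-K[1,2])/K[1,1],-np.ones(len(uv))]@T[:3,:3].T
    return T[:3,3]+r*((z-T[2,3])/r[:,2])[:,None]
def cloud(n,d):
    c=calibration(n);K=c["intrinsics"];T=np.linalg.inv(c["world_to_cam"])
    v,u=np.mgrid[:480,:640];X=np.stack([(u-K[0,2])/K[0,0]*d,-(v-K[1,2])/K[1,1]*d,-d],-1)
    return X@T[:3,:3].T+T[:3,3]
E
cat > m.py <<'E'
from h import *
import sys
z=np.load(sys.argv[1]);p,d=z["p"],z["d"];W=cloud("top",d)
Z=W[...,2]
print("bench z",np.median(Z[300:400,230:300]))
hsv=cv2.cvtColor(p,cv2.COLOR_RGB2HSV)
wood=((hsv[...,0]<25)&(hsv[...,1]>90))
for nm,(a,b,c,e) in dict(A=(290,345,190,305),B=(365,415,170,290),C=(430,485,175,295)).items():
    box=np.zeros(Z.shape,bool);box[c:e,a:b]=1
    m=box&wood&(Z>.060)&(Z<.08)
    P=W[m];
    cnt=max(cv2.findContours(m.astype('u1'),0,1)[0],key=cv2.contourArea)
    (u,v),r=cv2.minEnclosingCircle(cnt);q=cast("top",[(u,v)],.07)[0]
    area=m.sum()*(1.088/562.8)**2
    h=box&wood&(Z>.040)&(Z<.054)&(hsv[...,2]>110)
    H=cv2.fitLine(cast("top",np.argwhere(h)[:,::-1],.047)[:,:2].astype('f4'),cv2.DIST_HUBER,0,.001,.001).ravel()
    hh=cast("top",np.argwhere(h)[:,::-1],.047)
    print(nm,"head px",u,v,"z",np.median(P[:,2]),"centroid",cast("top",[np.argwhere(m)[:,::-1].mean(0)],.07)[0],"encl",q,"diam",2*np.sqrt(area/np.pi),"handle",H,h.sum(),"ext",hh.min(0),hh.max(0))
E
python3 m.py top0.npz
python3 - <<'E'
from h import *
z=np.load("top0.npz");p,d=z["p"],z["d"];W=cloud("top",d);Z=W[...,2]
print(np.round(Z[176:202:2,146:172:2]*1000).astype(int))
a=cv2.resize(p[150:320,270:490],None,fx=3,fy=3,interpolation=cv2.INTER_CUBIC);b=cv2.resize(p[168:208,138:178],(510,510),interpolation=cv2.INTER_CUBIC)
cv2.imwrite("pics/crop.png",cv2.resize(a,(660,510))[:,:,::-1]);cv2.imwrite("pics/collar.png",b[:,:,::-1])
E
```

```text
bench z -0.0017615391825196447
A head px 317.0 207.53846740722656 z 0.06790007357931827 centroid [ 0.55288333 -0.01954519  0.07      ] encl [ 0.55288227 -0.01948514  0.07      ] diam 0.03046121146781142 handle [ 0.9999804   0.00626281  0.46566334 -0.01947274] 702 ext [ 0.39055113 -0.02904978  0.047     ] [ 0.53919993 -0.00969162  0.047     ]
B head px 385.9934387207031 192.52183532714844 z 0.06800762068120791 centroid [ 0.58495267 -0.15412695  0.07      ] encl [ 0.5849059  -0.15392629  0.07      ] diam 0.04449144706628098 handle [ 0.9953444   0.09638227  0.49309546 -0.16210377] 688 ext [ 0.42260192 -0.17739007  0.047     ] [ 0.5637169  -0.14679288  0.047     ]
C head px 456.6072692871094 201.38926696777344 z 0.06822872964767224 centroid [ 0.56991152 -0.29212815  0.07      ] encl [ 0.56978388 -0.29198255  0.07      ] diam 0.05667372419513614 handle [ 0.99245435  0.12261484  0.4749499  -0.30300915] 680 ext [ 0.40740343 -0.31925587  0.047     ] [ 0.54203498 -0.28619279  0.047     ]
[[ 89  92  89  89  89  90  91  83  83  83  82  85  83]
 [ 85  94  92  91  93 114 116 114 112  85  84  85  86]
 [ 92  92  90 116 113 113 110 115 116 115 118  80  81]
 [ 91  95 113 116 104 100  99  91  94  89 110 114  99]
 [ 91 114 116 106 125 126 126 125  93  86  89 113 117]
 [ 89 113 109 125 130 125 124 128 129  92  94  91 116]
 [114 114 104 128 126 125 125 126 125 121  91  94 117]
 [116 116 105 123 124 123 126 129 124 122  90  90 118]
 [112 114 100 129 125 126 122 127 123 116  96  93 114]
 [ 90 111 104  94 128 129 122 127 121  95  90  93 118]
 [ 83 118 113  97  89  88 116  91  91  92  92 116 114]
 [ 80  83 115 109  90  94  88  90  90  89 117 116 108]
 [ 85  82  82 118 116  94  91  91 110 115 114 109 102]]
```

View pics/crop.png

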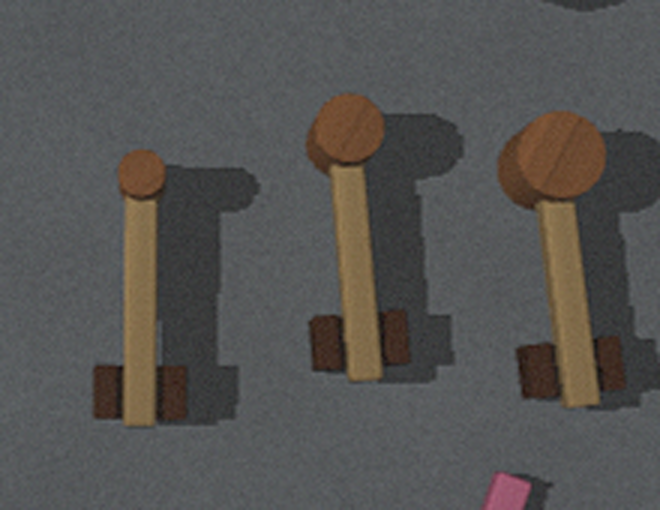

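View pics/collar.png

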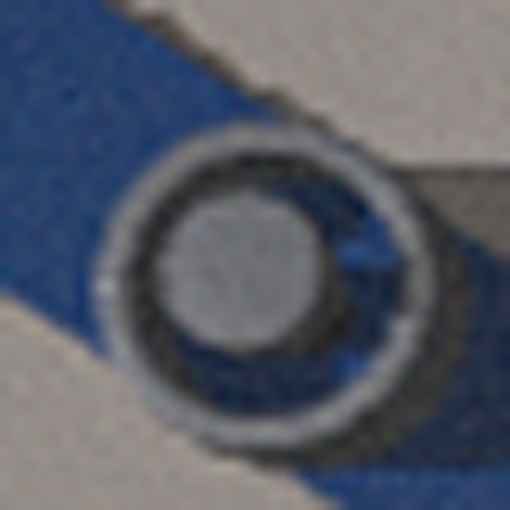

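The crop confirms it: the mallet at (317,208) is the narrow one. Its head measures 30–32 mm, against 44–46 and 57–58 mm for the other two, which matches the given sizes. In the collar crop the pin head stands upright inside the ring. Next I locate the collar and head in both views.

Run:
```python
from h import *
z=np.load("top0.npz");p,d=z["p"],z["d"];W=cloud("top",d);Z=W[...,2]
box=np.zeros(Z.shape,bool);box[170:210,138:180]=1
m=box&(Z>.103)&(Z<.136)
g=m&(Z>.103)
cnt=max(cv2.findContours(g.astype('u1'),0,1)[0],key=cv2.contourArea)
(e,ax,an)=cv2.fitEllipse(cnt);print("collar ell",e,ax,cast("top",[e],.117))
print("crop est",cast("top",[((265.5)/12.75-.5+138,286.5/12.75-.5+168)],.117))
P=box&(Z>.1195);P=cv2.morphologyEx(P.astype('u1'),cv2.MORPH_OPEN,np.ones((3,3)))>0
zz=np.median(Z[P]);u=np.argwhere(P)[:,::-1].mean(0);print("pin",u,zz,P.sum(),cast("top",[u],zz))
z=np.load("side0.npz");p,d=z["p"],z["d"];W=cloud("side",d);hsv=cv2.cvtColor(p,cv2.COLOR_RGB2HSV)
box=np.zeros(Z.shape,bool);box[235:285,340:370]=1
m=box&(hsv[...,1]>120)&(hsv[...,0]<13)&(W[...,2]>.066)
u=np.argwhere(m)[:,::-1];print("side head top",m.sum(),W[m].mean(0),cast("side",[u.mean(0)],.07))
box[:]=0;box[150:180,290:322]=1
for lo,hi in((.110,.119),(.120,.14)):
    m=box&(W[...,2]>lo)&(W[...,2]<hi);print("side",lo,m.sum(),np.median(W[m],0),np.argwhere(m)[:,::-1].min(0),np.argwhere(m)[:,::-1].max(0))
a=cv2.resize(p[140:220,255:355],(750,600),interpolation=cv2.INTER_CUBIC);cv2.imwrite("pics/sidec.png",a[:,:,::-1])
```

```text
collar ell (159.55325317382812, 190.4940185546875) (25.355024337768555, 27.125322341918945) [[0.57288061 0.27552999 0.117     ]]
crop est [[0.57383233 0.27787654 0.117     ]]
pin [157.67857143 189.23571429] 0.12564694011388966 140 [[0.57366042 0.27659148 0.12564694]]
side head top 1 [ 0.53816528 -0.01634819  0.06654238] [[ 0.53578752 -0.02080415  0.07      ]]
side 0.11 107 [0.56921074 0.26842937 0.11383848] [295 158] [315 168]
side 0.12 54 [0.57271982 0.27347214 0.12573321] [301 155] [310 161]
```

Call:
{"name": "send_rows", "arguments": {
  "targets": [
    [1,0.03,-0.045,0,0.1],
    [1,0.03,-0.045,0,0.1],
    [1,0.03,-0.045,0,0.1],
    [1,0.03,-0.045,0,0.1],
    [1,0.03,-0.045,0,0]
  ],
  "grip_force": 50
}}

```text
time: 0.6
tool_pos: [0.343, 0.274, 0.2266]
tool_rot: [-3.142, -0.0, -3.137]
contact_force: [2.0, 0.2, -0.6]
opening: 0.0916
grip_force: 0.0
```

View pics/sidec.png

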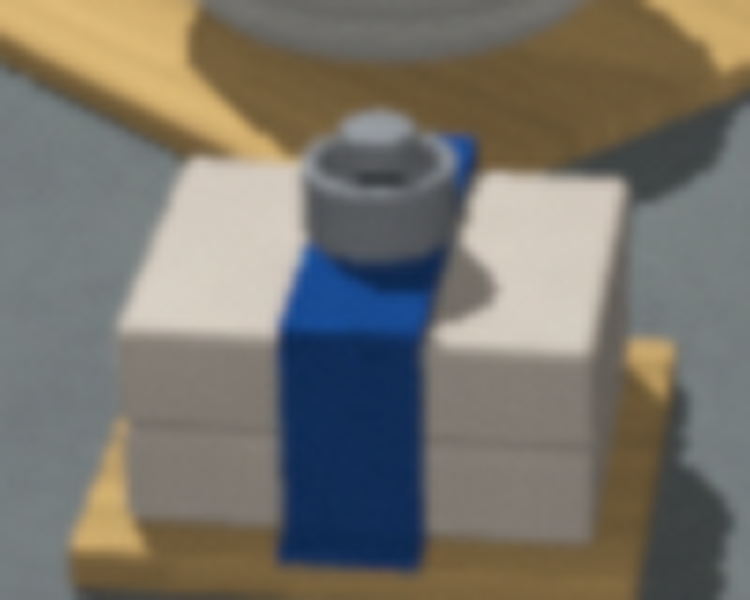

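The side crop shows the collar rim centred near (380,165) in the crop, which is (305,162) in the full image, with the pin standing above it. The top view puts the collar at about (0.574, 0.277) with the pin roughly 10 mm above the rim, both as expected. I'll grip mallet_a by its head so the pin's push line runs through the grasp. Moving over it now.

Call:
{"name": "send_rows", "arguments": {
  "targets": [
    [1,0.033,-0.046,0,0],
    [1,0.033,-0.046,0,0],
    [1,0.033,-0.046,0,0],
    [1,0.033,-0.046,0,0],
    [1,0.033,-0.046,0,0]
  ]
}}

```text
time: 1.1
tool_pos: [0.4889, 0.0707, 0.2266]
tool_rot: [3.141, -0.0, -3.141]
contact_force: [1.0, 1.3, -0.6]
opening: 0.092
grip_force: 0.0
```

Call:
{"name": "send_rows", "arguments": {
  "targets": [
    [1,0.033,-0.046,0,0],
    [1,0,0,0,0],
    [1,0,0,0,0]
  ]
}}

```text
time: 1.4
tool_pos: [0.5172, 0.0312, 0.2259]
tool_rot: [3.141, -0.002, 3.14]
contact_force: [1.0, 0.5, -0.5]
opening: 0.0917
grip_force: 0.0
```

Run:
```python
from h import *
z=np.load("side0.npz");p=z["p"];hsv=cv2.cvtColor(p,cv2.COLOR_RGB2HSV)
print("rim side",cast("side",[(305.2,161.6)],.117))
cv2.imwrite("pics/sh.png",cv2.resize(p[230:290,330:380],(500,600),interpolation=cv2.INTER_CUBIC)[:,:,::-1])
```

```text
rim side [[0.57092786 0.27060608 0.117     ]]
```

View pics/sh.png

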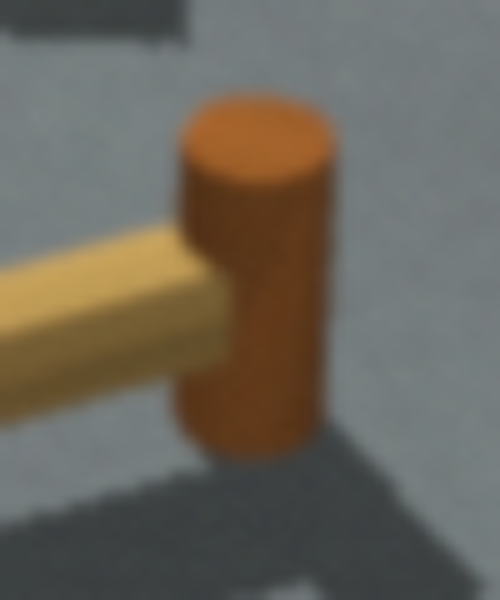

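Call:
{"name": "send_rows", "arguments": {
  "targets": [
    [1,0.018,-0.025,0,0],
    [1,0.018,-0.025,0,0],
    [1,0,0,-0.04,0],
    [1,0,0,-0.04,0],
    [1,0,0,0,0]
  ]
}}

```text
time: 1.9
tool_pos: [0.5493, -0.016, 0.1421]
tool_rot: [3.139, -0.011, -3.139]
contact_force: [0.4, 0.6, -0.2]
opening: 0.0918
grip_force: 0.0
```

Run:
```python
from h import *
print("side head",cast("side",[(355.45,243.35)],.07)); s=observe();print(s["tool_pos"],s["tool_rot"])
```

```text
side head [[ 0.55192765 -0.02193065  0.07      ]]
[ 0.54932869 -0.01600177  0.14205549] [ 3.13933293 -0.01096434 -3.13897875]
```

Call:
{"name": "send_rows", "arguments": {
  "targets": [
    [1,0,0,0,0],
    [1,0,0,0,0]
  ]
}}

```text
time: 2.1
tool_pos: [0.5545, -0.0173, 0.1491]
tool_rot: [-3.141, 0.004, -3.139]
contact_force: [-0.1, 0.3, -0.7]
opening: 0.0921
grip_force: 0.0
```

Call:
{"name": "send_rows", "arguments": {
  "targets": [
    [1,-0.001,-0.003,-0.03,0],
    [1,0,0,-0.03,0],
    [1,0,0,-0.025,0],
    [1,0,0,0,0],
    [1,0,0,0,0]
  ]
}}

```text
time: 2.6
tool_pos: [0.5535, -0.0209, 0.0636]
tool_rot: [-3.141, 0.002, -3.14]
contact_force: [0.2, 0.4, 0.2]
opening: 0.0917
grip_force: 0.0
```

Call:
{"name": "send_rows", "arguments": {
  "targets": [
    [1,0,0,-0.02,0],
    [1,0,0,-0.015,0],
    [1,0,0,0,0],
    [1,0,0,0,0]
  ]
}}

```text
time: 3.0
tool_pos: [0.5537, -0.0211, 0.0287]
tool_rot: [-3.141, 0.003, -3.14]
contact_force: [0.5, 0.3, 0.1]
opening: 0.0916
grip_force: 0.0
```

Call:
{"name": "send_rows", "arguments": {
  "targets": [
    [0.3,0,0,0,0],
    [0.3,0,0,0,0],
    [0.3,0,0,0,0],
    [0.3,0,0,0,0],
    [0,0,0,0,0]
  ],
  "grip_force": 50
}}

```text
time: 3.5
tool_pos: [0.5525, -0.021, 0.0269]
tool_rot: [3.142, 0.0, -3.14]
contact_force: [0.5, -0.0, -0.5]
opening: 0.0565
grip_force: 0.0
```

Call:
{"name": "send_rows", "arguments": {
  "targets": [
    [0,0,0,0,0],
    [0,0,0,0,0],
    [0,0,0,0,0],
    [0,0,0,0,0]
  ]
}}

```text
time: 3.9
tool_pos: [0.5525, -0.0208, 0.0268]
tool_rot: [3.141, 0.0, -3.141]
contact_force: [1.1, 1.9, 1.1]
opening: 0.0313
grip_force: 50.0
```

Call:
{"name": "send_rows", "arguments": {
  "targets": [
    [0,0,0,0.01,0],
    [0,0,0,0.02,0],
    [0,0,0,0.03,0],
    [0,0,0,0.03,0],
    [0,0,0,0.03,0]
  ]
}}

```text
time: 4.4
tool_pos: [0.552, -0.0211, 0.1483]
tool_rot: [-3.142, -0.0, -3.14]
contact_force: [0.5, -1.0, -1.6]
opening: 0.0313
grip_force: 50.0
```

Call:
{"name": "send_rows", "arguments": {
  "targets": [
    [0,0,0,0.03,0],
    [0,0,0,0,0],
    [0,0,0,0,0],
    [0,0,0,0,0]
  ]
}}

```text
time: 4.8
tool_pos: [0.5514, -0.0208, 0.1754]
tool_rot: [3.141, -0.003, -3.14]
contact_force: [0.8, 0.5, -2.8]
opening: 0.0315
grip_force: 50.0
```

Run:
```python
from h import *
p,d=read_camera("side");np.savez("side1.npz",p=p,d=d)
cv2.imwrite("pics/side1.png",p[60:400,200:560,::-1])
```

```text
(no output)
```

View pics/side1.png

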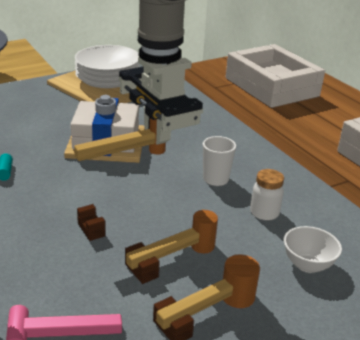

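The mallet is lifted at side-view pixel (355,190) and its handle looks level. The rest and the other mallets are undisturbed. I'll check the tilt numerically and carry it over.

Call:
{"name": "send_rows", "arguments": {
  "targets": [
    [0,0,0.02,0.015,0],
    [0,0.005,0.04,0,0],
    [0,0.005,0.04,0,0],
    [0,0.005,0.04,0,0],
    [0,0.005,0.04,0,0]
  ]
}}

```text
time: 5.35
tool_pos: [0.5718, 0.1604, 0.1902]
tool_rot: [-3.141, -0.003, -3.141]
contact_force: [0.3, -1.0, -1.9]
opening: 0.0316
grip_force: 50.0
```

Call:
{"name": "send_rows", "arguments": {
  "targets": [
    [0,0,0.04,0,0],
    [0,0,0.04,0,0],
    [0,0,0.034,0,0],
    [0,0,0,0,0],
    [0,0,0,0,0]
  ]
}}

```text
time: 5.85
tool_pos: [0.5716, 0.2734, 0.19]
tool_rot: [-3.14, -0.003, -3.139]
contact_force: [0.2, 0.1, -2.0]
opening: 0.0312
grip_force: 50.0
```

Run:
```python
from h import *
s=observe();print(s["tool_pos"],s["tool_rot"])
for n in("top","side"):
    p,d=read_camera(n);np.savez(n+"2.npz",p=p,d=d);W=cloud(n,d);hsv=cv2.cvtColor(p,cv2.COLOR_RGB2HSV)
    w=(hsv[...,0]<25)&(hsv[...,1]>90)&(W[...,2]>.15)&(W[...,2]<.24)&(abs(W[...,1]-.275)<.03)&(W[...,0]>.38)&(W[...,0]<.53)
    P=W[w];print(n,w.sum(),P.min(0),P.max(0),"slope z/x",np.polyfit(P[:,0],P[:,2],1),"y/x",np.polyfit(P[:,0],P[:,1],1))
p=np.load("side2.npz")["p"]; cv2.imwrite("pics/s2.png",cv2.resize(p[90:190,240:360],(720,600),interpolation=cv2.INTER_CUBIC)[:,:,::-1])
```

```text
[0.57157976 0.27339127 0.18995383] [-3.14020691e+00 -2.80861403e-03 -3.13856988e+00]
top 261 [0.40886469 0.26014507 0.19053227] [0.52969065 0.27917585 0.21490254] slope z/x [-0.00030006  0.20623948] y/x [-0.00445842  0.2681396 ]
side 685 [0.40737891 0.25544289 0.18389544] [0.52961616 0.28565373 0.2111136 ] slope z/x [-0.00651281  0.20345162] y/x [-0.01933492  0.27367233]
```

View pics/s2.png

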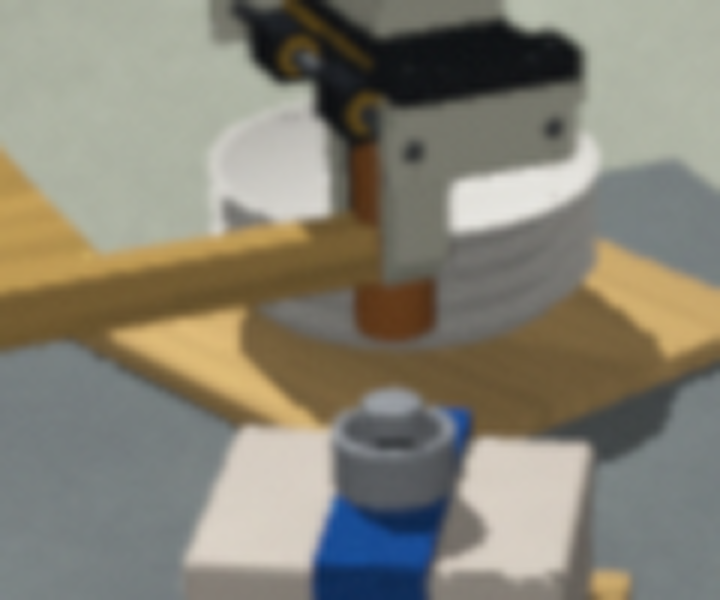

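```bash
cat > rel.py <<'E'
from h import *
s=observe();t=s["tool_pos"];zb=t[2]-.0268;print("tool",t)
# side: head lower rim: u extent and lowest v -> centre ; solve on plane z=zb
def proj(n,P):
    c=calibration(n);X=np.c_[P,np.ones(len(P))]@c["world_to_cam"].T;K=c["intrinsics"]
    return np.c_[K[0,0]*X[:,0]/-X[:,2]+K[0,2],K[1,1]*-X[:,1]/-X[:,2]+K[1,2]]
a=np.linspace(0,2*np.pi,200);C=np.c_[np.cos(a),np.sin(a),0*a]
q=proj("side",np.array([t[0],t[1],zb])+.016*C);print("pred head rim u",q[:,0].min(),q[:,0].max(),"vmax",q[:,1].max(),"obs",240+355/6-.4,240+436/6-.4,90+340/6-.4)
q=proj("side",np.array([.5737,.277,.117])+.025*C);print("pred collar rim u",q[:,0].min(),q[:,0].max(),"vmin",q[:,1].min(),"obs",240+332/6-.4,240+458/6-.4)
f=np.load("top2.npz");p,d=f["p"],f["d"];W=cloud("top",d);hsv=cv2.cvtColor(p,cv2.COLOR_RGB2HSV)
w=(hsv[...,0]<25)&(hsv[...,1]>90)&(hsv[...,2]>110)&(abs(W[...,2]-.208)<.012)&(abs(W[...,1]-.275)<.03)&(W[...,0]>.41)&(W[...,0]<.50)
u=np.argwhere(w)[:,::-1];Q=cast("top",u,zb+.047)
rows=[(Q[u[:,1]==r][:,0].mean(),Q[u[:,1]==r][:,1].min(),Q[u[:,1]==r][:,1].max()) for r in np.unique(u[:,1])]
rows=np.array(rows);print(rows.round(4)[::4], rows[:,1:].mean(), (rows[:,2]-rows[:,1]).mean(), np.polyfit(rows[:,0],rows[:,1:].mean(1),1)[0])
all=(abs(W[...,1]-.27)<.04)&(W[...,0]<.41)&(W[...,2]>.19)&(hsv[...,1]>90); 
u=np.argwhere(w|all)[:,::-1];print("tail x min",cast("top",u,zb+.047)[:,0].min())
E
python3 rel.py
python3 - <<'E'
import sys;sys.path.insert(0,'.')
E
```

```text
tool [0.57216724 0.27203983 0.1907398 ]
pred head rim u 298.1641731626743 312.0008535169372 vmax 145.79107435867408 obs 298.7666666666667 312.2666666666667 146.26666666666665
pred collar rim u 294.61897432266744 315.7598390098169 vmin 155.70587001762615 obs 294.93333333333334 315.93333333333334
[[0.429  0.2636 0.2687]
 [0.4223 0.2633 0.2734]
 [0.4156 0.2647 0.2714]] 0.26776763837322853 0.007425278739530343 0.009437343296094544
tail x min 0.4088165309032952
```

Run:
```python
import numpy as np,cv2
p=np.load("top2.npz")["p"]; cv2.imwrite("pics/t2.png",cv2.resize(p[140:290,110:260],(600,600),interpolation=cv2.INTER_CUBIC)[:,:,::-1])
```

```text
(no output)
```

View pics/t2.png

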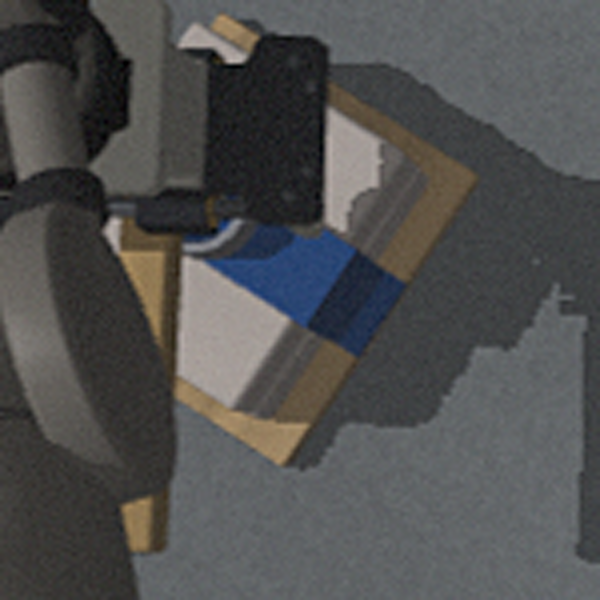

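The picture shows the arm hiding the handle's left edge. The handle's right top edge is visible near crop x 157, which is pixel (149,272). I can use that edge, 11 mm from the centreline.

Run:
```python
from h import *
f=np.load("top2.npz");p=f["p"]
for r in (206,212,218,224,264,268,272):
    print(r,[tuple(int(c) for c in p[r,k]) for k in range(144,157)])
for uv in[(148.5,270),(151,215)]: print(cast("top",[uv],.2107),cast("top",[uv],.1867))
f=np.load("top0.npz")["p"]
for r in (230,260): print(r,[int(f[r,k,0]) for k in range(306,330)], cast("top",[(306,r)],.047)[0,1],cast("top",[(329,r)],.047)[0,1])
```

```text
206 [(149, 122, 86), (144, 120, 80), (147, 124, 85), (144, 121, 81), (147, 123, 88), (151, 126, 86), (132, 109, 75), (84, 72, 52), (69, 60, 42), (59, 51, 36), (56, 44, 27), (123, 114, 108), (173, 165, 160)]
212 [(124, 103, 74), (151, 123, 85), (147, 123, 83), (146, 121, 87), (144, 122, 81), (147, 123, 86), (119, 98, 72), (74, 61, 47), (70, 57, 46), (65, 52, 42), (69, 61, 46), (127, 121, 114), (172, 162, 159)]
218 [(47, 44, 43), (36, 38, 41), (105, 91, 67), (148, 127, 84), (151, 127, 86), (139, 116, 81), (103, 83, 59), (65, 57, 39), (62, 52, 36), (52, 43, 27), (106, 102, 92), (159, 149, 144), (170, 163, 157)]
224 [(58, 55, 55), (48, 49, 43), (49, 49, 47), (48, 47, 48), (72, 65, 56), (106, 89, 63), (96, 81, 57), (68, 58, 42), (66, 58, 45), (54, 44, 25), (127, 117, 115), (176, 167, 165), (164, 155, 150)]
264 [(74, 69, 57), (84, 73, 59), (97, 85, 61), (105, 91, 64), (78, 64, 46), (69, 64, 44), (67, 55, 43), (61, 50, 33), (85, 84, 81), (101, 104, 106), (94, 95, 98), (97, 103, 106), (96, 97, 98)]
268 [(142, 118, 87), (147, 121, 84), (145, 122, 82), (120, 100, 67), (72, 65, 49), (59, 53, 34), (69, 56, 42), (69, 60, 49), (85, 84, 84), (98, 103, 105), (93, 100, 102), (97, 100, 106), (94, 98, 102)]
272 [(144, 118, 84), (147, 123, 82), (137, 118, 81), (104, 86, 60), (70, 60, 43), (64, 56, 43), (65, 56, 39), (78, 72, 60), (92, 94, 92), (103, 108, 110), (99, 101, 103), (93, 96, 98), (100, 99, 103)]
[[0.42072623 0.26080484 0.2107    ]] [[0.42152094 0.26813196 0.1867    ]]
[[0.51401894 0.26083566 0.2107    ]] [[0.51717745 0.26816356 0.1867    ]]
230 [88, 92, 96, 86, 77, 114, 150, 140, 142, 139, 130, 130, 124, 130, 139, 116, 73, 55, 58, 61, 59, 57, 63, 60] 0.0017299799565165357 -0.04393181727282835
260 [87, 84, 81, 84, 89, 118, 148, 140, 131, 128, 131, 131, 129, 130, 127, 107, 77, 81, 58, 57, 59, 60, 60, 58] 0.0005477997977101703 -0.044887759839697755
```

Top-view edges put the handle centre at y = 0.2734, which agrees with the tool reading. The collar is at y ≈ 0.277 and x ≈ 0.573–0.574. I'll shift by (0.001, 0.004) and descend while watching the force.

Call:
{"name": "send_rows", "arguments": {
  "targets": [
    [0,0.001,0.004,0,0],
    [0,0,0,0,0],
    [0,0,0,-0.01,0],
    [0,0,0,-0.01,0],
    [0,0,0,0,0]
  ],
  "grip_force": 60
}}

```text
time: 6.45
tool_pos: [0.5723, 0.2764, 0.1693]
tool_rot: [-3.14, -0.004, -3.141]
contact_force: [-0.7, 0.3, -2.7]
opening: 0.0312
grip_force: 60.0
```

Call:
{"name": "send_rows", "arguments": {
  "targets": [
    [0,0,0,-0.005,0],
    [0,0,0,-0.003,0],
    [0,0,0,0,0]
  ]
}}

```text
time: 6.75
tool_pos: [0.5732, 0.277, 0.1632]
tool_rot: [-3.141, -0.001, -3.14]
contact_force: [0.3, -0.8, -1.7]
opening: 0.0314
grip_force: 60.0
```

Call:
{"name": "send_rows", "arguments": {
  "targets": [
    [0,0,0,-0.003,0],
    [0,0,0,-0.003,0],
    [0,0,0,0,0]
  ]
}}

```text
time: 7.05
tool_pos: [0.5731, 0.277, 0.1572]
tool_rot: [-3.141, -0.001, -3.14]
contact_force: [0.9, 0.3, -2.1]
opening: 0.0315
grip_force: 60.0
```

Call:
{"name": "send_rows", "arguments": {
  "targets": [
    [0,0,0,-0.003,0],
    [0,0,0,-0.002,0],
    [0,0,0,0,0]
  ]
}}

```text
time: 7.35
tool_pos: [0.5736, 0.2771, 0.1532]
tool_rot: [3.141, 0.001, -3.14]
contact_force: [-0.4, 0.4, 1.4]
opening: 0.031
grip_force: 60.0
```

Call:
{"name": "send_rows", "arguments": {
  "targets": [
    [0,0,0,-0.002,0],
    [0,0,0,-0.002,0],
    [0,0,0,0,0]
  ]
}}

```text
time: 7.65
tool_pos: [0.5737, 0.2772, 0.1489]
tool_rot: [3.141, 0.001, -3.14]
contact_force: [-0.7, 0.7, 4.1]
opening: 0.0312
grip_force: 60.0
```

Call:
{"name": "send_rows", "arguments": {
  "targets": [
    [0,0,0,-0.002,0],
    [0,0,0,-0.001,0],
    [0,0,0,0,0]
  ]
}}

```text
time: 7.95
tool_pos: [0.5737, 0.2772, 0.1459]
tool_rot: [3.141, 0.001, -3.14]
contact_force: [-0.2, -0.5, 4.6]
opening: 0.0314
grip_force: 60.0
```

The pin was contacted at the expected height and is moving under about 6 N net. Next comes the rim crossing at tool z ≈ 0.1438.

Call:
{"name": "send_rows", "arguments": {
  "targets": [
    [0,0,0,-0.002,0],
    [0,0,0,-0.001,0],
    [0,0,0,0,0]
  ]
}}

```text
time: 8.25
tool_pos: [0.5736, 0.2772, 0.1429]
tool_rot: [3.141, 0.001, -3.14]
contact_force: [-0.3, -0.3, 4.7]
opening: 0.0313
grip_force: 60.0
```

Call:
{"name": "send_rows", "arguments": {
  "targets": [
    [0,0,0,-0.001,0],
    [0,0,0,-0.001,0],
    [0,0,0,0,0]
  ]
}}

```text
time: 8.55
tool_pos: [0.5737, 0.2771, 0.141]
tool_rot: [3.141, 0.001, -3.14]
contact_force: [0.5, 0.8, 4.3]
opening: 0.0312
grip_force: 60.0
```

Call:
{"name": "send_rows", "arguments": {
  "targets": [
    [0,0,0,-0.001,0],
    [0,0,0,-0.001,0],
    [0,0,0,0,0]
  ]
}}

```text
time: 8.85
tool_pos: [0.5736, 0.2772, 0.139]
tool_rot: [3.141, 0.001, -3.14]
contact_force: [0.1, 0.5, 5.2]
opening: 0.0312
grip_force: 60.0
```

Inside the collar with no lateral force. I'll keep pressing to the stop.

Call:
{"name": "send_rows", "arguments": {
  "targets": [
    [0,0,0,-0.002,0],
    [0,0,0,-0.001,0],
    [0,0,0,0,0]
  ]
}}

```text
time: 9.15
tool_pos: [0.5736, 0.2772, 0.136]
tool_rot: [3.141, 0.001, -3.14]
contact_force: [1.7, 0.5, 5.6]
opening: 0.0309
grip_force: 60.0
```

Call:
{"name": "send_rows", "arguments": {
  "targets": [
    [0,0,0,-0.001,0],
    [0,0,0,-0.001,0],
    [0,0,0,0,0]
  ]
}}

```text
time: 9.45
tool_pos: [0.5737, 0.2772, 0.1341]
tool_rot: [3.141, 0.001, -3.14]
contact_force: [-0.5, -0.2, 5.6]
opening: 0.0316
grip_force: 60.0
```

Call:
{"name": "send_rows", "arguments": {
  "targets": [
    [0,0,0,-0.001,0],
    [0,0,0,0,0]
  ]
}}

```text
time: 9.65
tool_pos: [0.5737, 0.2772, 0.1337]
tool_rot: [3.141, 0.001, -3.14]
contact_force: [-1.7, -0.8, 8.9]
opening: 0.0317
grip_force: 60.0
```

Call:
{"name": "send_rows", "arguments": {
  "targets": [
    [0,0,0,-0.001,0],
    [0,0,0,0,0]
  ]
}}

```text
time: 9.85
tool_pos: [0.5737, 0.2772, 0.1336]
tool_rot: [3.141, 0.002, -3.14]
contact_force: [-3.7, -1.7, 13.7]
opening: 0.0315
grip_force: 60.0
```

Call:
{"name": "send_rows", "arguments": {
  "targets": [
    [0,0,0,-0.001,0],
    [0,0,0,0,0]
  ]
}}

```text
time: 10.05
tool_pos: [0.5738, 0.2772, 0.1336]
tool_rot: [3.141, 0.003, -3.14]
contact_force: [-5.6, -2.8, 18.8]
opening: 0.0312
grip_force: 60.0
```

The pin is on its stop: z holds at 0.1336, within 0.2 mm of the predicted height, while the force rises. Retracting and checking the pin depth and mallet tilt.

Call:
{"name": "send_rows", "arguments": {
  "targets": [
    [0,0,0,0.005,0],
    [0,0,0,0.015,0],
    [0,0,0,0.02,0],
    [0,0,0,0.02,0],
    [0,0,0,0,0]
  ]
}}

```text
time: 10.55
tool_pos: [0.5743, 0.2774, 0.1924]
tool_rot: [3.14, 0.003, -3.14]
contact_force: [0.7, 0.5, -1.0]
opening: 0.0312
grip_force: 60.0
```

Call:
{"name": "send_rows", "arguments": {
  "targets": [
    [0,-0.005,-0.04,0,0],
    [0,-0.005,-0.04,0,0],
    [0,-0.005,-0.04,0,0],
    [0,-0.005,-0.04,0,0],
    [0,0,0,0,0]
  ]
}}

```text
time: 11.05
tool_pos: [0.5521, 0.1127, 0.1889]
tool_rot: [-3.14, -0.004, 3.138]
contact_force: [0.2, 1.4, -2.0]
opening: 0.0312
grip_force: 60.0
```

Run:
```python
from h import *
p,d=read_camera("top");np.savez("top3.npz",p=p,d=d);Z=cloud("top",d)[...,2]
print(np.round(Z[176:202:2,146:172:2]*1000).astype(int))
p,d=read_camera("side");W=cloud("side",d);hsv=cv2.cvtColor(p,cv2.COLOR_RGB2HSV)
t=observe()["tool_pos"];print(t)
w=(hsv[...,0]<25)&(hsv[...,1]>90)&(W[...,2]>.15)&(W[...,2]<.24)&(abs(W[...,1]-t[1])<.03)&(W[...,0]>t[0]-.155)&(W[...,0]<t[0]-.04)
P=W[w];print(w.sum(),np.polyfit(P[:,0],P[:,2],1),np.polyfit(P[:,0],P[:,1],1))
```

```text
[[  90  535  535  538  537  535  538  536  534  525  529  531  529]
 [  91  522  531  533  533  533  535  533 1158  524  528  527  527]
 [  93   91  531  533  532  532  531  531  529  528  522  526  525]
 [  89   87  532  532  533  534  532  532  533  528  521  523  519]
 [  91  531  534  533  535  534  533  532  531  529  528  510  518]
 [  96  532  534  536  535  534  534  535  532  531  528  525  500]
 [ 115  532  534  534  537  537  535  535  534  530  527  526  499]
 [ 527  533  535  535  533  533  535  532  532  531  529  526  498]
 [ 529  529  534  535  535  534  534  532  530  530  528  525  115]
 [  90  525  534  537  534  536  535  533  531  528  525  525  114]
 [  80  529  533  534  535  536  536  534  532  530  523  516  113]
 [  80  532  536  536  538  538  536  534  532  532  116  113  106]
 [  84  533  535  536  538 1158  536  537  533  531  116  111  104]]
[0.55284841 0.11636219 0.18932525]
759 [-0.00660588  0.20325635] [-0.01294121  0.11378511]
```

Call:
{"name": "send_rows", "arguments": {
  "targets": [
    [0,0,-0.035,0,0],
    [0,0,-0.035,0,0],
    [0,0,-0.035,0,0],
    [0,0,-0.032,0,0],
    [0,0,0,0,0]
  ]
}}

```text
time: 11.65
tool_pos: [0.5536, -0.0221, 0.1897]
tool_rot: [-3.141, -0.001, 3.141]
contact_force: [0.0, -0.3, -3.2]
opening: 0.031
grip_force: 60.0
```

Call:
{"name": "send_rows", "arguments": {
  "targets": [
    [0,0,0,0,0],
    [0,0,0,-0.03,0],
    [0,0,0,-0.03,0],
    [0,0,0,0,0],
    [0,0,0,0,0]
  ]
}}

```text
time: 12.15
tool_pos: [0.5535, -0.0185, 0.1308]
tool_rot: [3.141, -0.001, -3.139]
contact_force: [0.4, 0.2, -1.7]
opening: 0.0314
grip_force: 60.0
```

Run:
```python
from h import *
p,d=read_camera("top");np.savez("top4.npz",p=p,d=d);Z=cloud("top",d)[...,2]
print(np.round(Z[176:202:2,146:172:2]*1000).astype(int));s=observe();print(s["tool_pos"],s["tool_rot"])
```

```text
[[ 94  92  93  94  90  87  90  82  84  83  84  87  85]
 [ 90  92  92  92  92 115 116 113 117  81  84  83  82]
 [ 90  95  92 114 115 116 111 112 118 111 117  82  86]
 [ 93  89 113 114 108 100  95  94  93  96 117 118 101]
 [ 90 116 112 107 100  93  89  89  89  95  91 114 118]
 [ 90 115 110 101  91  96 104 105 106 103  91  93 117]
 [115 114 109  94  91 106 105 104 104 104 100  93 119]
 [115 112 102  91  92 100 107 105 110 108 102  89 115]
 [118 112 106  92  94 105 108 108 106 104 105  95 114]
 [ 91 115 103  86  87 102 106 104 103 106 100  89 116]
 [ 84 118 115  93  89  89 105 106 102 101  90 115 115]
 [ 84  83 116 110  91  86  90  91  96  90 116 115 110]
 [ 82  85  86 116 116  89  93  92 114 114 118 109 101]]
[ 0.55422418 -0.01890825  0.13176334] [ 3.14152104e+00  1.41579819e-03 -3.13892389e+00]
```

The pin top reads 105 mm against a 115 mm rim, so it is 10 mm below and fully home. Now lowering the mallet into its rest.

Call:
{"name": "send_rows", "arguments": {
  "targets": [
    [0,-0.001,-0.002,-0.03,0],
    [0,0,0,-0.03,0],
    [0,0,0,0,0],
    [0,0,0,0,0],
    [0,0,0,0,0]
  ]
}}

```text
time: 12.7
tool_pos: [0.554, -0.022, 0.073]
tool_rot: [-3.141, 0.004, -3.14]
contact_force: [0.5, -0.4, -1.9]
opening: 0.0316
grip_force: 60.0
```

Call:
{"name": "send_rows", "arguments": {
  "targets": [
    [0,-0.001,0.001,-0.02,0],
    [0,0,0,-0.01,0],
    [0,0,0,0,0],
    [0,0,0,0,0],
    [0,0,0,0,0]
  ]
}}

```text
time: 13.2
tool_pos: [0.5521, -0.0211, 0.0417]
tool_rot: [-3.141, 0.002, -3.14]
contact_force: [0.5, 0.4, -2.6]
opening: 0.0309
grip_force: 60.0
```

Call:
{"name": "send_rows", "arguments": {
  "targets": [
    [0,0,0,-0.008,0],
    [0,0,0,-0.003,0],
    [0,0,0,0,0],
    [0,0,0,0,0]
  ]
}}

```text
time: 13.6
tool_pos: [0.5513, -0.0209, 0.0296]
tool_rot: [3.141, -0.0, -3.14]
contact_force: [0.0, 0.3, -1.8]
opening: 0.0312
grip_force: 60.0
```

Call:
{"name": "send_rows", "arguments": {
  "targets": [
    [0,0.001,0,-0.001,0],
    [0,0,0,-0.001,0],
    [0,0,0,0,0]
  ]
}}

```text
time: 13.9
tool_pos: [0.5524, -0.021, 0.0277]
tool_rot: [3.142, -0.0, -3.14]
contact_force: [-0.8, 0.6, -2.6]
opening: 0.0313
grip_force: 60.0
```

Call:
{"name": "send_rows", "arguments": {
  "targets": [
    [0,0,0,-0.001,0],
    [0,0,0,0,0]
  ]
}}

```text
time: 14.1
tool_pos: [0.5525, -0.0209, 0.0268]
tool_rot: [3.142, 0.0, -3.14]
contact_force: [0.4, -1.6, -1.9]
opening: 0.0314
grip_force: 60.0
```

Call:
{"name": "send_rows", "arguments": {
  "targets": [
    [0,0,0,-0.0005,0],
    [0,0,0,0,0]
  ]
}}

```text
time: 14.3
tool_pos: [0.5525, -0.0209, 0.0267]
tool_rot: [-3.142, 0.0, -3.14]
contact_force: [-1.2, 0.6, 4.6]
opening: 0.031
grip_force: 60.0
```

Call:
{"name": "send_rows", "arguments": {
  "targets": [
    [0,0,0,-0.0005,0],
    [0,0,0,0,0]
  ]
}}

```text
time: 14.5
tool_pos: [0.5525, -0.021, 0.0267]
tool_rot: [-3.141, 0.001, -3.14]
contact_force: [-2.9, 0.7, 8.4]
opening: 0.0312
grip_force: 60.0
```

Seated at the original height. Release, rise clear and check.

Call:
{"name": "send_rows", "arguments": {
  "targets": [
    [0,0,0,0.0008,0],
    [0.5,0,0,0,0],
    [1,0,0,0,0],
    [1,0,0,0,0],
    [1,0,0,0,0]
  ]
}}

```text
time: 15.0
tool_pos: [0.5524, -0.0209, 0.0264]
tool_rot: [3.141, -0.0, -3.14]
contact_force: [0.2, -0.3, 0.4]
opening: 0.0583
grip_force: 0.0
```

Call:
{"name": "send_rows", "arguments": {
  "targets": [
    [1,0,0,0,0],
    [1,0,0,0.01,0],
    [1,0,0,0.03,0],
    [1,0,0,0.04,0],
    [1,0,0,0.04,0]
  ]
}}

```text
time: 15.5
tool_pos: [0.5521, -0.0209, 0.1483]
tool_rot: [3.141, -0.001, -3.14]
contact_force: [1.2, 0.5, 0.5]
opening: 0.0914
grip_force: 0.0
```

Call:
{"name": "send_rows", "arguments": {
  "targets": [
    [1,0,0,0.04,0],
    [1,-0.01,0.04,0.03,0],
    [1,-0.02,0.04,0,0],
    [1,-0.03,0.04,0,0],
    [1,-0.03,0.04,0,0]
  ]
}}

```text
time: 16.0
tool_pos: [0.4615, 0.1395, 0.2169]
tool_rot: [3.141, 0.001, -3.141]
contact_force: [0.3, 0.9, 0.0]
opening: 0.0918
grip_force: 0.0
```

Call:
{"name": "send_rows", "arguments": {
  "targets": [
    [1,-0.02,0.045,0,0],
    [1,-0.02,0.045,0,0],
    [1,-0.02,0.045,0,0],
    [1,-0.02,0.045,0,0],
    [1,-0.02,0.045,0,0]
  ]
}}

```text
time: 16.5
tool_pos: [0.3614, 0.365, 0.217]
tool_rot: [3.141, 0.001, -3.14]
contact_force: [1.7, -0.4, -0.2]
opening: 0.092
grip_force: 0.0
```

```bash
python3 - <<'E'
from h import *
for n in("top","side"):
    p,d=read_camera(n);np.savez(n+"5.npz",p=p,d=d)
    b=np.load(n+"0.npz")
    print(n)
    cv2.imwrite(f"pics/{n}5.png",p[:,:,::-1])
a=np.load("top5.npz")["p"];s=np.load("side5.npz")["p"]
cv2.imwrite("pics/end.png",cv2.resize(np.hstack([a,s]),(800,300),interpolation=cv2.INTER_AREA)[:,:,::-1])
E
python3 m.py top5.npz
```

```text
top
side
bench z -0.0017591743397420423
A head px 318.5 207.8125 z 0.06830355456157422 centroid [ 0.55282502 -0.0225802   0.07      ] encl [ 0.55239361 -0.02242194  0.07      ] diam 0.030849268022513067 handle [ 0.9999783  -0.00658845  0.4711997  -0.02104286] 635 ext [ 0.40622854 -0.03071909  0.047     ] [ 0.53926959 -0.01130497  0.047     ]
B head px 386.0668640136719 192.53184509277344 z 0.06792079248336891 centroid [ 0.58486802 -0.15408624  0.07      ] encl [ 0.58488859 -0.15407007  0.07      ] diam 0.044330730898427664 handle [ 0.99539894  0.09581703  0.49268892 -0.16214548] 699 ext [ 0.42260192 -0.17739007  0.047     ] [ 0.5637169  -0.14479933  0.047     ]
C head px 456.6956481933594 201.43478393554688 z 0.06805992797168103 centroid [ 0.56990261 -0.29206546  0.07      ] encl [ 0.569697   -0.29215474  0.07      ] diam 0.056715689194736796 handle [ 0.992466    0.12252072  0.4745154  -0.30318165] 691 ext [ 0.40740343 -0.32112894  0.047     ] [ 0.54203498 -0.2861764   0.047     ]
```

View pics/end.png

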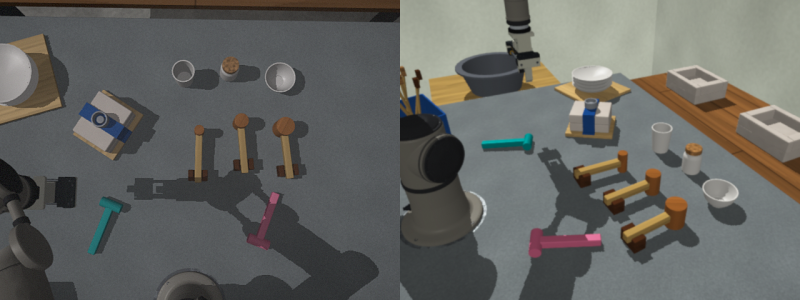

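The final view shows mallet_a lying level in its rest (head at about (199,130) in the half-size picture), 3 mm and 0.7° from where it started. The other mallets and pots have not moved, and the gripper is clear of everything.

```bash
python3 -c "
from cell import *
print(hand_in())"
```

```text
the job is handed in; nothing more can be done
None
```

I drove the pin fully home (10 mm below the rim) with the face of the 32 mm mallet's head, laid the mallet back in its rest about 3 mm and 0.7° from where it lay, and handed the job in at about 17 s.

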